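# Fit the trimming chuck on the splined wheel spindle and bolt it

### The job

Lift the splined trimming chuck off its plaster bat and push it down over the braked spindle of the green fettling wheel, rocking it round gently until the teeth mesh, and ease it down fully home; never force, knock or drop it, the teeth chip. Then slide the red-tabbed bolt all the way in over the chuck's blue flange, let go, and leave the dish, the tin and the scraper where they are.

Things in the scene. Friction and masses are not known exactly. Their poses are not given: they have to be found in the camera images.
- chuck: Loose trimming chuck, about 0.45 kg, upright on a 16 mm thick plaster bat. Origin: centre of its underside, z up. From below: aluminium sleeve 74 mm diameter, 38 mm tall; blue flange 100 mm diameter, 8 mm thick (38 to 46 mm up); on it the hexagon boss to grip. Four bore teeth, at 0, 90, 180, 270 degrees from its x axis.
- chuck_boss (a point): On the chuck's axis, 68 mm above its underside, inside the aluminium hexagon boss: 40 mm across flats, 46 to 82 mm above the underside. The flats face along the chuck's x axis and every 60 degrees from it. Axes as the chuck's.
- chuck_mouth (a point): Centre of the bore's open mouth, at the chuck's underside. The bore is blind, 38 mm deep, 57 mm diameter; its four straight brass teeth are 16 mm wide, run its full depth, and their tips lie on a 40 mm circle. Axes as the chuck's.
- wheel: Fixed green drive box of the fettling wheel, 180 mm along its x, from -85 to +175 mm along its y. Origin: on the table right under the spindle axis, z up. The bolt runs along its +y side. The upright spindle is braked: it does not turn under less than about 4 N m. Forcing chips the teeth: over 90 N, all chuck-wheel contacts added; a steady 10 N push is safe.
- spindle_seat (a point): Centre of the flat shoulder, 60 mm above the table, on the spindle axis: when the chuck is home its origin is here. Shares the wheel's axes, not the spindle's turn. If the teeth do not match, the chuck rests on the spindle's tooth tops, its origin 18 mm above the seat. When they match, it slides down freely, with about 2 degrees of play each way.
- spindle_tip (a point): Top of the steel spindle, 32 mm above spindle_seat. The lowest 18 mm carry four straight teeth, 15.6 mm wide, reaching a 52 mm circle, at an angle about the axis that is not measured (repeats every 90 degrees). Above them a plain nose, 37.6 mm diameter, its last 5 mm tapered to 26 mm.
- bolt_tab (a point): In the red upright tab of the bolt, 139 mm above the table. The tab is 12 mm thick along the wheel's x, 24 mm along its y, 34 mm tall (118 to 152 mm above the table), standing on the flat steel bolt. Pinch it across the wheel's x. Drawn back, it is 120 mm from the spindle axis along the wheel's +y.
- bolt (a joint): Travel of the bolt towards the spindle (the wheel's -y), m: 0 drawn back, 0.032 fully in at its stop. Friction about 2.5 N; stays where left. Fully in, its 24 mm wide tongue, underside 110 mm above the table, covers the outer 14 mm of a seated chuck's flange (top then at 106 mm). A chuck that is not home blocks it.
- dish: Fragile unfired cream oval dish with scalloped rim, about 140 by 200 mm and 27 mm high, on its own plaster bat. Leave alone. Origin: centre of its underside.
- tin: Round tin, 68 mm diameter, 85 mm tall, upright. Leave alone. Origin: centre of its underside.
- scraper: Scraper with handle, 200 mm long, lying on the table. Leave alone. Origin: below its middle.
Not all that is in view belongs to the job. What is shaped like the chuck but orange or turquoise is not meant.

How it is judged:
On the way, in this order (a step that is already met when the one before it is completed fails the run):
1. the chuck is meshed and fully home on the spindle (z of chuck in the frame of spindle_seat below 0.003 m and horizontal distance between chuck and spindle_seat below 0.004 m and angle between chuck's own z axis and vertical below 0.06 rad), for 0.2 s.
2. the bolt is slid in over the flange (value of joint bolt above 0.027 m), for 0.2 s.
At the end, for the whole second after the job is handed in: The chuck sits on the spindle, its origin within 3 mm in height and 4 mm sideways of the seat, upright within 3 degrees and at rest; the bolt is in by more than 27 mm (all of step 1 and value of joint bolt above 0.027 m and linear speed of chuck below 0.02 m/s); the robot touches nothing.
It fails at once if the chuck is forced or knocked: contact forces between it and the wheel add up to more than 90 N (contact force between chuck and wheel above 90 N).
It fails at once if the dish is disturbed (moved more than 15 mm) (distance of dish from where it was at the start of the episode above 0.015 m).
It fails at once if the tin is disturbed (moved more than 20 mm) (distance of tin from where it was at the start of the episode above 0.02 m).
It fails at once if the scraper is disturbed (moved more than 20 mm) (distance of scraper from where it was at the start of the episode above 0.02 m).
It also fails if it takes over 67 s, if anything falls off the work surface, if the arm or the gripper's body presses on something with over 40 N, if the wrist force passes 120 N, or if a joint passes its speed limit or range.

### The arm

A 7-joint arm with a two-finger parallel gripper is mounted at the origin on the work surface. World frame = base frame: x ahead of the robot, y to its left, z up, the work surface at z = 0. Lengths are in m, angles in rad, forces in N, time in s.
With the tool pointing down it reaches from about 0.35 to 0.9 m from the base axis. Payload 19.9 kg.
Tool frame: the origin (TCP) lies between the finger pads; the fingertips stand 19 mm ahead of it and the grasp point (between the pads) is the TCP; z points along the fingers, y is the direction in which the jaws open and shut (so a half turn about z gives the same grasp; the last joint's range is limited). The gripper opens to 94 mm and grips with 3 to 60 N. Pads are 16 mm wide; open, the fingers measure 119 mm over their backs; the gripper's body (75 mm by 177 mm) begins 78 mm behind the grasp point.
Start: joints at [-1.183, 0.417, -0.01, 1.614, 0.005, 1.111, -0.053], TCP at [0.26, 0.568, 0.224] pointing down, gripper open.
Joint ranges: [-2.81, 2.81], [-0.39, 2.02], [-1.27, 1.25], [0.06, 2.57], [-1.19, 4.33], [0.19, 2], [-2.82, 2.82]. Speed limits (rad/s): [1.89, 1.89, 2.39, 2.39, 3.01, 3.01, 3.01].

### API

Orientations are given as a 3x3 rotation matrix whose columns are the frame's x, y, z axes.
In Python, from rig import robot gives the robot as it stands. Calls block until the motion is done:
- robot.move_ptp(position, orientation): joint-space move of the TCP to a pose.
- robot.move_linear(position, velocity=0.15, frame=None, threshold=None): straight line of the TCP; frame=None keeps the orientation; velocity is the mean speed in m/s. With threshold (N) it stops when the force on the tool has changed by that much, and returns True; else False.
- robot.goto_joints(angles): joint-space move.
- robot.gripper_to(opening): finger opening in m; the grip force is fixed at half the most; returns when the fingers have stopped.
- robot.pause(seconds).
- robot.ik(position, orientation): joint angles nearest the present ones, or None.
- robot.get_state(): the state.
- robot.grab_frame(name): name is "scene" or "side" or "wrist"; returns the picture (420x560x3 uint8, red, green, blue); there is no depth.
- robot.camera_info(name): a dict with "fx", "fy", "cx", "cy" (pixels), "rvec" (rotation vector, rad) and "tvec" (3), from world to camera coordinates, as OpenCV has them. Camera axes: x right, y down, z forward; pixel columns grow to the right and rows downward; lengths in m; the calibration is good to about 2 mm. A picture is of the moment at which its call begins: read the wrist's pose just before it. camera_info takes no time and is no camera call; for the wrist camera it gives the pose at the moment of the call.
A pose or a line that the arm cannot do raises robot.PlanningError and nothing moves.
- robot.sign_off(): hands the job in, once; it reports no verdict.
The state is a dict: "time": time; "qpos": joint angles; "joint_vel": joint speeds; "effort": joint torques, N m; "ee_pos": TCP position; "tool_rot": TCP orientation; "force": force on the tool from outside, world axes, zero at the start; "moment": the same for the moment, N m; "opening": finger opening in m.
Only numpy, scipy, OpenCV 4.12 (cv2) and the standard library are available. Lean on these libraries where they do the work, as an engineer would, in place of code of your own. Each camera call takes 0.05 s, during which the arm holds its last target.

## Working session

There is one attempt and no reset: what is moved stays moved. The work goes in short steps, each a Python script; the robot and the scene stay as the last script left them, time stands still between calls to the robot, and variables do not carry over. Pictures are saved under pics/ and viewed, and the job is handed in when it is done.

```bash
ls; mkdir -p pics; python3 - <<'E'
from rig import robot
import cv2
for n in ["scene","side","wrist"]:
    im=robot.grab_frame(n); cv2.imwrite(f"pics/{n}0.png",im[:,:,::-1])
    print(n,robot.camera_info(n))
s=robot.get_state(); print(s)
E
```

```text
pics
scene {'fx': 398.2160709102193, 'fy': 398.2160709102193, 'cx': 274.8180590515624, 'cy': 206.56561178219295, 'rvec': array([ 1.69105509,  2.12877083, -0.63450036]), 'tvec': array([ 0.12110481, -0.39904446,  1.48346774])}
side {'fx': 490.6983755742587, 'fy': 490.6983755742587, 'cx': 278.7493593046081, 'cy': 212.5069062634365, 'rvec': array([ 2.33512163, -0.32147115,  0.14063156]), 'tvec': array([-0.53342978,  0.15106085,  1.45982535])}
wrist {'fx': 304.77123494909443, 'fy': 304.77123494909443, 'cx': 273.04324696810653, 'cy': 208.36787204608746, 'rvec': array([-2.43971673, -1.56734664, -0.21840776]), 'tvec': array([-0.62560265, -0.02967349,  0.39151892])}
{'time': 0.15, 'qpos': array([-1.18350326,  0.41784528, -0.01032148,  1.61399306,  0.00467192,
        1.1107061 , -0.0529992 ]), 'joint_vel': array([ 0.00142532, -0.00072498, -0.00013659, -0.0016477 ,  0.00191084,
        0.00079037,  0.00012786]), 'effort': array([-2.58518494e-04, -8.51531625e+01,  6.38633743e-01, -4.26136243e+01,
       -4.88200283e-02,  1.71139551e-02,  7.20851858e-05]), 'ee_pos': array([0.25974052, 0.56818942, 0.22398164]), 'tool_rot': array([[-9.09473510e-01,  4.15761729e-01, -3.44307206e-04],
       [ 4.15761870e-01,  9.09473103e-01, -8.61422979e-04],
       [-4.50085649e-05, -9.26591188e-04, -9.99999570e-01]]), 'force': array([0.41645227, 0.01472875, 0.43863981]), 'moment': array([0.04417205, 0.00150015, 0.01664721]), 'opening': 0.09411963356491926}
```

View pics/scene0.png

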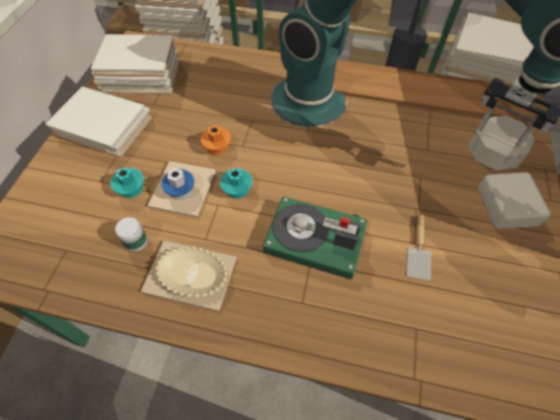

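View pics/side0.png

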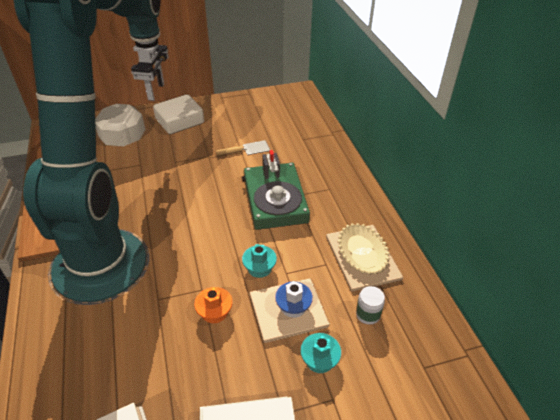

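View pics/wrist0.png

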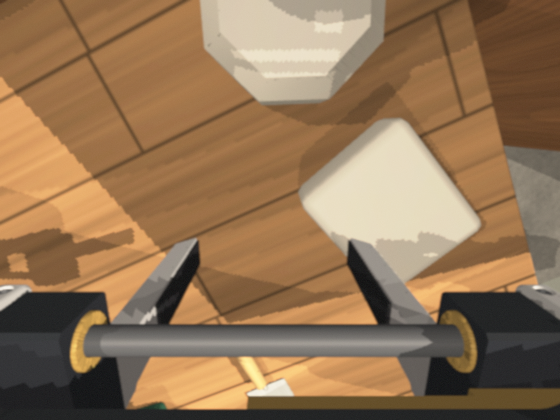

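The scene shows the blue chuck at about (178,181) on its bat, the wheel at (300,227), the dish at (190,272), the tin at (131,233) and the scraper at (420,250). In the side view the chuck is at (294,295) and the spindle at (277,192). I'll enlarge both for a coarse triangulation.

```bash
cat > h.py <<'E'
import numpy as np, cv2
def save(im,name,box=None,s=1):
    im=im[:,:,::-1]
    if box: x0,y0,x1,y1=box; im=im[y0:y1,x0:x1]
    cv2.imwrite("pics/"+name,cv2.resize(im,None,fx=s,fy=s,interpolation=cv2.INTER_CUBIC))
def ray(c,uv):
    R=cv2.Rodrigues(np.array(c['rvec']))[0]; o=-R.T@c['tvec']
    d=R.T@np.array([(uv[0]-c['cx'])/c['fx'],(uv[1]-c['cy'])/c['fy'],1]); return o,d/np.linalg.norm(d)
def atz(c,uv,z):
    o,d=ray(c,uv); return o+d*(z-o[2])/d[2]
def tri(obs):
    A=np.zeros((3,3));b=np.zeros(3)
    for c,uv in obs:
        o,d=ray(c,uv);P=np.eye(3)-np.outer(d,d);A+=P;b+=P@o
    x=np.linalg.solve(A,b); return x,[np.linalg.norm((np.eye(3)-np.outer(ray(c,uv)[1],ray(c,uv)[1]))@(x-ray(c,uv)[0])) for c,uv in obs]
def proj(c,p):
    R=cv2.Rodrigues(np.array(c['rvec']))[0]; q=R@np.array(p)+c['tvec']
    return np.array([c['fx']*q[0]/q[2]+c['cx'],c['fy']*q[1]/q[2]+c['cy']])
def down(a):  # tool down, jaw (y) axis at angle a in world
    y=np.array([np.cos(a),np.sin(a),0]); z=np.array([0,0,-1.]); x=np.cross(y,z); return np.stack([x,y,z],1)
E
python3 - <<'E'
import cv2
from h import *
a=cv2.imread("pics/scene0.png")[:,:,::-1]; b=cv2.imread("pics/side0.png")[:,:,::-1]
A=[cv2.resize(x,(400,300),interpolation=cv2.INTER_CUBIC) for x in (a[140:230,140:260],a[190:280,260:380],b[260:350,240:360],b[145:235,225:345])]
save(np.vstack([np.hstack(A[:2]),np.hstack(A[2:])]),"crop0.png")
E
```

```text
(no output)
```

View pics/crop0.png

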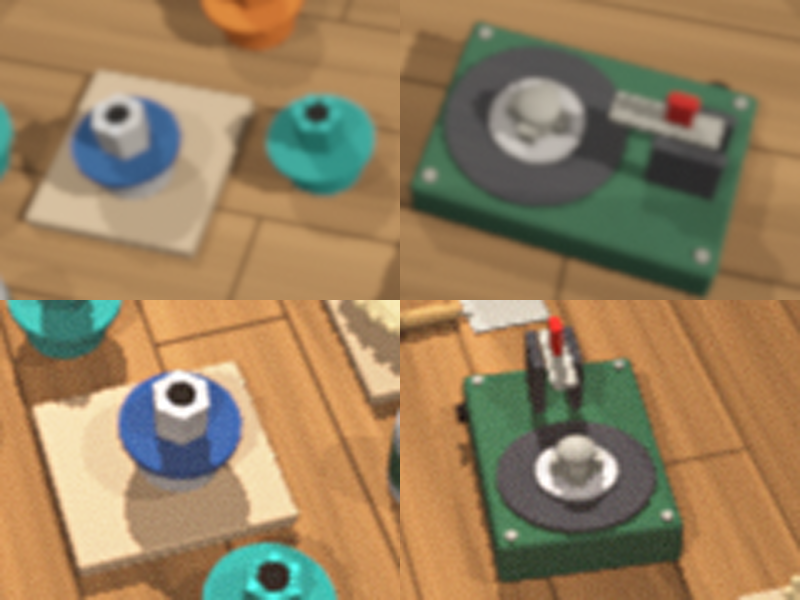

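```bash
python3 - <<'E'
from h import *
from rig import robot
S=robot.camera_info("scene");D=robot.camera_info("side")
np.set_printoptions(precision=4,suppress=True)
for n,a,b in [("boss",(175.1,173.9),(294.3,288.5)),("tip",(299.5,218.8),(277.5,188.3)),("tabtop",(344.5,219),(271.5,151.5))]:
    print(n,tri([(S,a),(D,b)]))
for n,z,a,b in [("boss",.098,(175.1,173.9),(294.3,288.5)),("tip",.092,(299.5,218.8),(277.5,188.3)),("tabtop",.152,(344.5,219),(271.5,151.5))]:
    print(n,atz(S,a,z),atz(D,b,z))
# tin, dish
print(atz(S,(131,226),.085),atz(S,(190,272),.03),atz(S,(236,176),.098),atz(S,(125,175),.098),atz(S,(214,130),.098))
p=[.55,0,.3]
for a in np.arange(0,3.14,.3): print(a, robot.ik(p,down(a)))
E
```

```text
boss (array([ 0.5066, -0.3092,  0.096 ]), [np.float64(0.002110257884839305), np.float64(0.0021102578848392426)])
tip (array([0.5724, 0.0797, 0.0931]), [np.float64(9.184084308590232e-05), np.float64(9.184084308602833e-05)])
tabtop (array([0.5836, 0.1961, 0.1517]), [np.float64(0.0010418871596993835), np.float64(0.0010418871596994887)])
boss [ 0.5061 -0.3072  0.098 ] [ 0.5076 -0.3122  0.098 ]
tip [0.5718 0.0796 0.092 ] [0.5727 0.081  0.092 ]
tabtop [0.5827 0.1967 0.152 ] [0.5841 0.1946 0.152 ]
[ 0.694  -0.3668  0.085 ] [ 0.7658 -0.1806  0.03  ] [ 0.4734 -0.13    0.098 ] [ 0.5429 -0.4497  0.098 ] [ 0.3123 -0.2497  0.098 ]
0.0 [-0.5712  0.2485  0.6199  1.7254 -0.153   1.2163  0.0874]
0.3 [-0.5487  0.245   0.5916  1.7248 -0.1448  1.2156  0.3796]
0.6 [-0.5253  0.2417  0.5624  1.7241 -0.1366  1.215   0.6718]
0.8999999999999999 [-0.5011  0.2385  0.5325  1.7234 -0.1284  1.2144  0.9639]
1.2 [-0.4762  0.2356  0.5018  1.7226 -0.1201  1.2139  1.2561]
1.5 [-0.435   0.2314  0.4515  1.7214 -0.107   1.2132  1.5436]
1.7999999999999998 [-0.4024  0.2285  0.412   1.7204 -0.097   1.2128  1.8341]
2.1 [-0.3739  0.2263  0.3776  1.7195 -0.0885  1.2125  2.126 ]
2.4 [-0.3367  0.2239  0.3329  1.7183 -0.0776  1.2123  2.4157]
2.6999999999999997 [-0.3045  0.2222  0.2944  1.7173 -0.0683  1.2122  2.7071]
3.0 [ 0.7887  0.3932 -1.0826  1.6831  0.3605  1.2848  2.6337]
```

```bash
python3 - <<'E'
from h import *
from rig import robot
np.set_printoptions(precision=4,suppress=True)
c=robot.camera_info("wrist");s=robot.get_state()
R=cv2.Rodrigues(c['rvec'])[0];T=s['tool_rot']
print("cam in tool",T.T@(-R.T@c['tvec']-s['ee_pos']),"\ncam axes in tool\n",T.T@R.T)
E
```

```text
cam in tool [ 0.0787  0.0009 -0.1604] 
cam axes in tool
 [[-0.     -0.9617 -0.274 ]
 [ 1.     -0.0001  0.0005]
 [-0.0005 -0.274   0.9617]]
```

```bash
python3 - <<'E'
from h import *
from rig import robot
np.set_printoptions(precision=4,suppress=True)
a=np.radians(84.5)
T=down(a); p=np.array([.572,.08,.25])-T[:,0]*0.04
robot.move_ptp(p,T)
c=robot.camera_info("wrist");im=robot.grab_frame("wrist");save(im,"w1.png");np.save("w1.npy",np.r_[c['rvec'],c['tvec']])
print(robot.get_state()['time'],robot.get_state()['qpos'],proj(c,[.572,.08,.092]),c['tvec'],c['rvec'])
E
```

```text
2.3667 [-0.405   0.3907  0.3032  1.6162 -0.1251  1.1539  1.4036] [271.4478 160.311 ] [-0.1355 -0.6155  0.2513] [-2.1633 -1.9673 -0.2752]
```

View pics/w1.png

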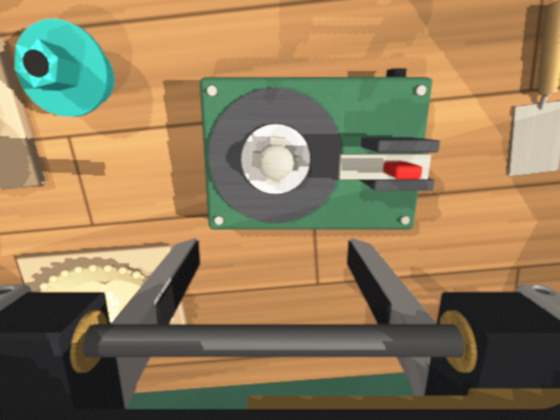

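```bash
python3 - <<'E'
from h import *
from rig import robot
np.set_printoptions(precision=4,suppress=True)
T=robot.get_state()['tool_rot']; p=np.array([.572,.08,.18])-T[:,0]*0.075
robot.move_linear(p,.2)
c=robot.camera_info("wrist");im=robot.grab_frame("wrist");np.save("w2.npy",np.r_[c['rvec'],c['tvec']])
u=proj(c,[.572,.08,.078]).astype(int);print(u,robot.get_state()['time'])
x0,y0=u[0]-70,max(0,u[1]-55)
print(x0,y0)
save(im,"w2.png");save(im,"w2c.png",(x0,y0,x0+140,y0+110),5)
E
```

```text
[272 125] 2.9583
202 70
```

View pics/w2c.png

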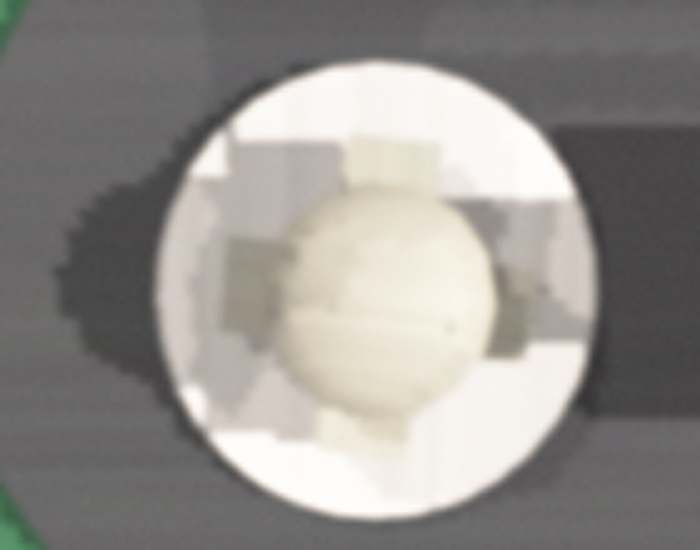

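View pics/w2.png

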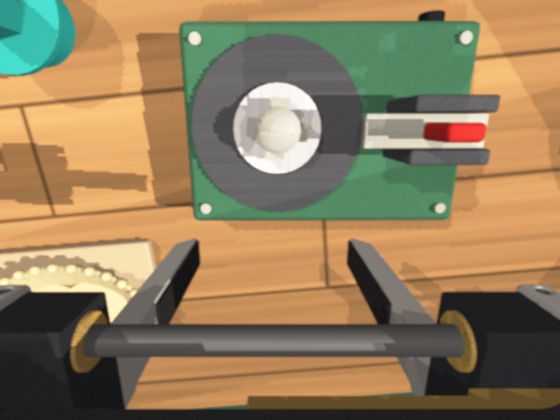

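The spindle teeth are clearly visible. In the crop, the top tooth's outer edge runs (348,138)-(440,145), the bottom's (318,442)-(405,455) and the left's (225,238)-(222,328). The shoulder disc is centred at about (378,290).

```bash
python3 - <<'E'
from h import *
from rig import robot
np.set_printoptions(precision=4,suppress=True)
c=robot.camera_info("wrist")
f=lambda x,y,z:atz(c,(202+(x+.5)/5-.5,70+(y+.5)/5-.5),z)
A=[f(*q,.078) for q in [(348,138),(440,145),(405,455),(318,442),(225,238),(222,328),(525,357)]]
for q in A: print(q)
def ang(v): return np.degrees(np.arctan2(v[1],v[0]))
print("top-bot axis",ang((A[0]+A[1])-(A[2]+A[3])), "edges",ang(A[1]-A[0]),ang(A[2]-A[3]),ang(A[5]-A[4]))
print("sides",ang(A[0]-A[3]),ang(A[1]-A[2]), "centre", (A[0]+A[1]+A[2]+A[3])/4, "w",np.linalg.norm(A[0]-A[1]))
# disc edges at z=.06
L,Rr,U,B=[f(*q,.06) for q in [(156,290),(599,290),(378,60),(378,520)]]
print("disc",(L+Rr)/2,(U+B)/2,np.linalg.norm(L-Rr),np.linalg.norm(U-B))
# wheel axis: screws & plate corners
g=lambda u,v,z:atz(c,(u,v),z)
s=[g(*q,.055) for q in [(194,38),(466,37),(440,208),(206,208)]]
print("screws",s, ang(s[1]-s[0]),ang(s[2]-s[3]))
t=g(486,131,.152);t2=g(425,131,.152);print("tab top ends",t,t2)
E
```

```text
[0.5498 0.0816 0.078 ]
[0.5523 0.0964 0.078 ]
[0.6018 0.0863 0.078 ]
[0.5982 0.0716 0.078 ]
[0.5633 0.0598 0.078 ]
[0.5777 0.0575 0.078 ]
[0.5873 0.108  0.078 ]
top-bot axis 168.4796543492869 edges 80.41104368688758 76.05412565510981 -8.84918233090821
sides 168.43222862118958 168.52600501746457 centre [0.5755 0.084  0.078 ] w 0.015038244344549407
disc [0.5744 0.0844 0.06  ] [0.576  0.0843 0.06  ] 0.07912300603275485 0.07956154366320173
screws [array([0.4951, 0.0214, 0.055 ]), array([0.5163, 0.2496, 0.055 ]), array([0.6655, 0.236 , 0.055 ]), array([0.6435, 0.0082, 0.055 ])] 84.70462377389136 84.49878757237828
tab top ends [0.5865 0.2085 0.152 ] [0.583  0.1719 0.152 ]
```

```bash
python3 - <<'E'
from h import *
a=cv2.imread("pics/w1.png")[:,:,::-1];b=cv2.imread("pics/w2.png")[:,:,::-1]
A=[cv2.resize(a[110:210,240:440],(800,400)),]
save(a,"w1c.png",(235,110,435,210),4)
save(b,"w2d.png",(355,85,505,175),5)
E
```

```text
(no output)
```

View pics/w1c.png

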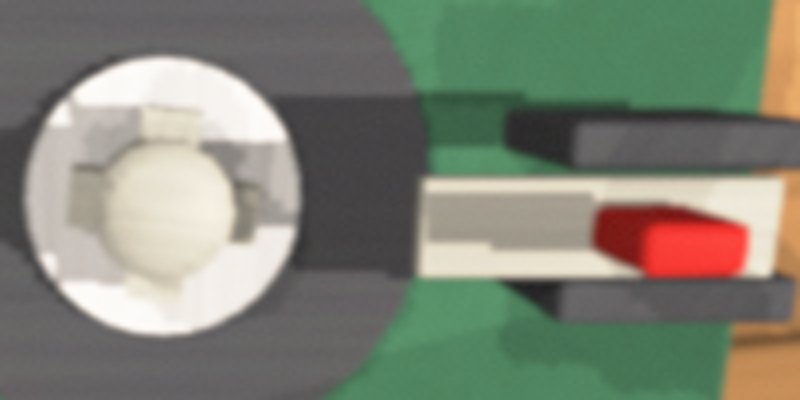

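View pics/w2d.png

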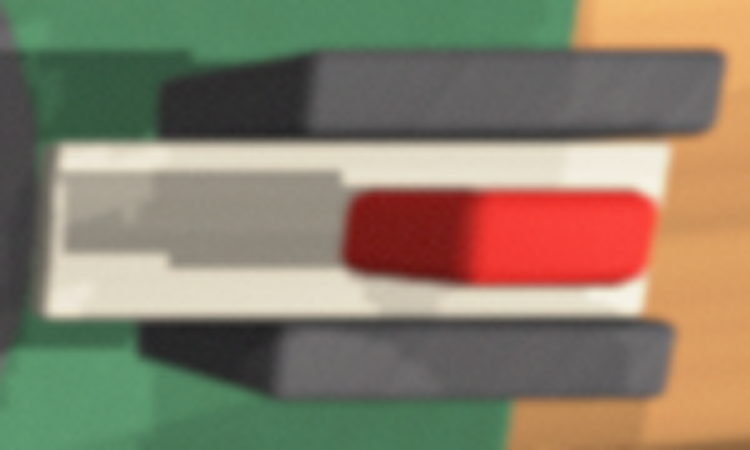

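```bash
python3 - <<'E'
from h import *
from rig import robot
np.set_printoptions(precision=4,suppress=True)
c=robot.camera_info("wrist"); w=np.load("w1.npy"); c1=dict(c,rvec=w[:3],tvec=w[3:])
w=np.load("w2.npy"); c2=dict(c,rvec=w[:3],tvec=w[3:]); print(c['tvec']-c2['tvec'])
k=lambda x,y:(235+(x+.5)/4-.5,110+(y+.5)/4-.5)
k2=lambda x,y:(202+(x+.5)/5-.5,70+(y+.5)/5-.5)
print("tab",atz(c2,(467.6,132.4),.152),atz(c1,(408.5,172),.152),tri([(c1,(408.5,172)),(c2,(467.6,132.4))]))
print("disc",atz(c1,k(162.5,195),.06),atz(c2,k2(378,290),.06))
for q in [(171,107,.078),(153,292,.078),(72,195,.078)]: print(atz(c1,k(*q[:2]),q[2]))
E
```

```text
[-0.0001 -0.0004 -0.0002]
tab [0.586 0.197 0.152] [0.5857 0.1963 0.152 ] (array([0.5856, 0.1958, 0.1537]), [np.float64(0.0002842500601319423), np.float64(0.00028425006013214335)])
disc [0.5741 0.084  0.06  ] [0.5741 0.0843 0.06  ]
[0.5491 0.0885 0.078 ]
[0.5983 0.079  0.078 ]
[0.5697 0.0597 0.078 ]
```

```bash
python3 - <<'E'
from h import *
from rig import robot
np.set_printoptions(precision=4,suppress=True)
T=down(np.radians(84.5-180)); p=np.array([.5745,.083,.18])-T[:,0]*0.075
print(robot.ik(p,T))
robot.move_ptp(p,T); robot.pause(.1)
c=robot.camera_info("wrist");im=robot.grab_frame("wrist");np.save("w3.npy",np.r_[c['rvec'],c['tvec']])
u=proj(c,[.5745,.083,.078]).astype(int);print(u,robot.get_state()['time'])
x0,y0=u[0]-70,max(0,u[1]-55)
print(x0,y0)
save(im,"w3.png");save(im,"w3c.png",(x0,y0,x0+140,y0+110),5)
E
```

```text
[-1.1024  0.4507  1.0892  1.9715 -0.4753  1.004  -1.4549]
[273 129] 5.6667
203 74
```

View pics/w3c.png

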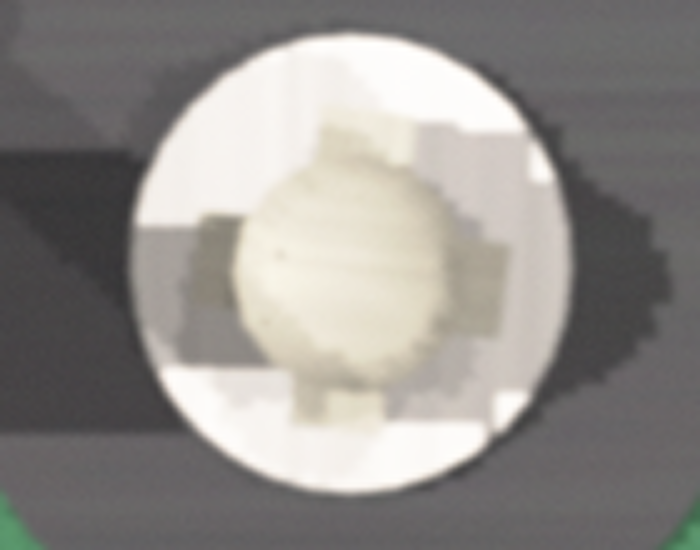

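View pics/w3.png

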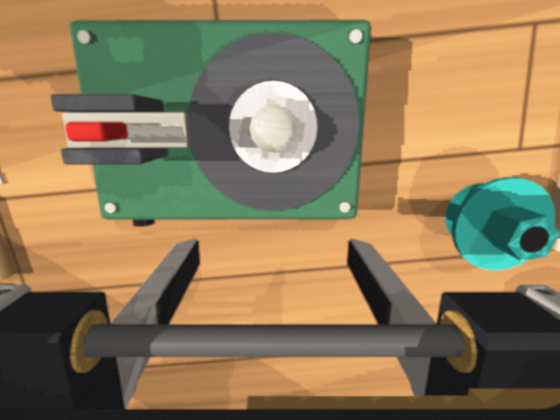

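```bash
python3 - <<'E'
from h import *
from rig import robot
np.set_printoptions(precision=4,suppress=True)
c=robot.camera_info("wrist"); w=np.load("w3.npy"); c=dict(c,rvec=w[:3],tvec=w[3:])
f=lambda x,y,z:atz(c,(203+(x+.5)/5-.5,74+(y+.5)/5-.5),z)
def ang(v): return np.degrees(np.arctan2(v[1],v[0]))
print("disc",f(352,262.5,.06),"tab",atz(c,(85.7,131),.152))
P={k:f(*q,.078) for k,q in dict(tl=(324,114),tr=(412,115),bl=(293,422),br=(383,428),rt=(508,250),rb=(498,335),lt=(198,215),lb=(190,300)).items()}
tm=(P['tl']+P['tr'])/2;bm=(P['bl']+P['br'])/2;rm=(P['rt']+P['rb'])/2;lm=(P['lt']+P['lb'])/2
print(tm,bm,rm,lm,"axes",ang(tm-bm),ang(rm-lm),"centres",(tm+bm)/2,(rm+lm)/2,np.linalg.norm(tm-bm),np.linalg.norm(rm-lm))
for a,b in [('tl','tr'),('bl','br'),('rt','rb'),('lt','lb'),('tl','bl'),('tr','br')]:print(a,b,ang(P[b]-P[a]))
s=[atz(c,q,.055) for q in [(356,36),(84,37),(110,208),(345,208)]];print(s,ang(s[1]-s[0]),ang(s[2]-s[3]))
E
```

```text
disc [0.577  0.0834 0.06  ] tab [0.586  0.1953 0.152 ]
[0.6    0.0786 0.078 ] [0.5507 0.0883 0.078 ] [0.5699 0.0587 0.078 ] [0.5805 0.1094 0.078 ] axes -11.177532650061469 -101.73769307461343 centres [0.5754 0.0834 0.078 ] [0.5752 0.0841 0.078 ] 0.050256687458205246 0.051795836813117335
tl tr -96.09612566416276
bl br -99.26998558064108
rt rb 169.1335692404115
lt lb 167.34449402626493
tl bl 168.1295232150055
tr br 169.50514467262425
[array([0.6429, 0.0071, 0.055 ]), array([0.664 , 0.2345, 0.055 ]), array([0.5155, 0.2487, 0.055 ]), array([0.4937, 0.021 , 0.055 ])] 84.70313354673374 84.5220195259408
```

```bash
python3 - <<'E'
from h import *
from rig import robot
np.set_printoptions(precision=4,suppress=True)
for d in (-90,-60,-30,0,30,60,90,120):
    T=down(np.radians(d)); p=np.array([.507,-.310,.20])-T[:,0]*0.07
    print(d,robot.ik(p,T))
T=down(np.radians(-60)); p=np.array([.507,-.310,.20])-T[:,0]*0.07
robot.move_ptp(p,T); robot.pause(.1)
c=robot.camera_info("wrist");im=robot.grab_frame("wrist");np.save("c1.npy",np.r_[c['rvec'],c['tvec']])
u=proj(c,[.507,-.310,.098]).astype(int);print(u,robot.get_state()['time'])
x0,y0=u[0]-70,max(0,u[1]-55)
print(x0,y0)
save(im,"c1.png");save(im,"c1c.png",(x0,y0,x0+140,y0+110),5)
E
```

```text
-90 [-0.3165  0.5265  1.1627  1.8877 -0.5458  1.094  -0.5084]
-60 [-0.1518  0.5107  1.0085  1.8174 -0.4862  1.0864 -0.0125]
-30 [ 0.0109  0.5122  0.8215  1.7241 -0.4168  1.0894  0.4424]
0 [ 0.1027  0.5383  0.6916  1.6335 -0.3744  1.1063  0.895 ]
30 [ 0.1594  0.5509  0.5654  1.5677 -0.3175  1.1159  1.322 ]
60 [ 0.1807  0.5447  0.4595  1.5437 -0.259   1.1139  1.7447]
90 [ 1.1373  0.7433 -1.0865  1.5315  0.6752  1.2809  1.5327]
120 [ 1.1246  0.6968 -1.0857  1.5976  0.6425  1.2454  2.0155]
[273 136] 7.4333
203 81
```

View pics/c1.png

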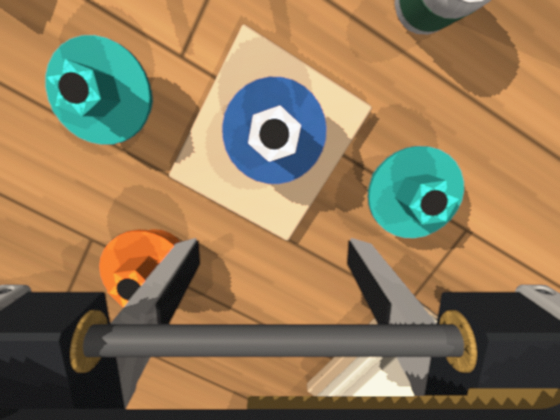

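View pics/c1c.png

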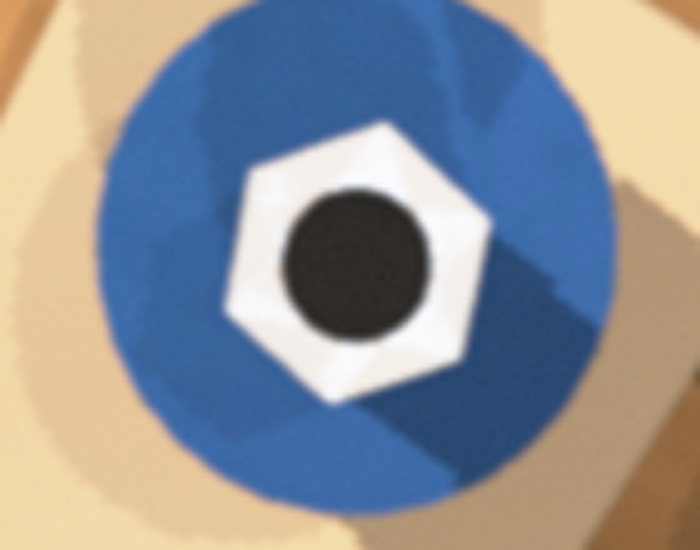

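The boss hexagon is clear. Its corners in the crop are (385,122), (492,220), (463,360), (333,404), (226,310) and (248,167). There is no mark telling which flat is x.

```bash
python3 - <<'E'
from h import *
from rig import robot
np.set_printoptions(precision=4,suppress=True)
c=robot.camera_info("wrist"); w=np.load("c1.npy"); c=dict(c,rvec=w[:3],tvec=w[3:])
f=lambda x,y,z=.098:atz(c,(203+(x+.5)/5-.5,81+(y+.5)/5-.5),z)
def ang(v): return np.degrees(np.arctan2(v[1],v[0]))
H=[f(*q) for q in [(385,122),(492,220),(463,360),(333,404),(226,310),(248,167)]]
C=sum(H)/6;print("C",C,[np.linalg.norm(h-C) for h in H])
z=sum(np.exp(6j*np.radians(ang(h-C))) for h in H); va=np.degrees(np.angle(z))/6
print("vertex ang mod60",va,"flat normal mod60",va+30,[ang(h-C)%60 for h in H])
print("flange ctr",(f(97,245,.062)+f(617,245,.062))/2,f(360,515,.062), np.linalg.norm(f(97,245,.062)-f(617,245,.062)))
C=np.array([C[0],C[1],.3])
for k in range(6):
    d=va+30+60*k-180
    a=robot.ik([C[0],C[1],.086],down(np.radians(d)))
    print(d,a)
E
```

```text
C [ 0.5096 -0.3093  0.098 ] [np.float64(0.02320739764082695), np.float64(0.02343960011668082), np.float64(0.02373842608439201), np.float64(0.02343665635148609), np.float64(0.023383270249113446), np.float64(0.023994852119716335)]
vertex ang mod60 18.895427696252984 flat normal mod60 48.89542769625298 [np.float64(19.14025591508951), np.float64(18.385895510962605), np.float64(19.003593845950775), np.float64(19.655333806072207), np.float64(18.188950988062828), np.float64(18.998482978255467)]
flange ctr [ 0.5117 -0.308   0.062 ] [ 0.4671 -0.3346  0.062 ] 0.09857521032553083
-131.10457230374703 [-0.2628  0.8606  1.1199  1.8216 -0.8929  1.0679 -1.0797]
-71.10457230374702 [-0.1492  0.7219  0.9012  1.8186 -0.6906  0.95   -0.1833]
-11.104572303747034 [ 0.0036  0.6227  0.6617  1.814  -0.4866  0.8734  0.7014]
48.895427696252966 [ 0.1679  0.5653  0.4305  1.8086 -0.3067  0.8339  1.6009]
108.89542769625297 [ 0.332   0.5366  0.2114  1.8028 -0.1476  0.8174  2.5163]
168.89542769625297 [-0.3102  0.9617  1.2411  1.8228 -1.0095  1.1595 -2.0475]
```

```bash
python3 - <<'E'
from h import *
from rig import robot
np.set_printoptions(precision=4,suppress=True)
T=down(np.radians(-11.1)); C=np.array([.5098,-.3093])
robot.move_ptp([*C,.19],T)
robot.gripper_to(.075)
print(robot.get_state()['opening'])
print("hit",robot.move_linear([*C,.086],.08,threshold=6))
s=robot.get_state();print(s['time'],s['force'],s['ee_pos'])
robot.gripper_to(.034); s=robot.get_state();print(s['opening'],s['force'],s['ee_pos'])
robot.move_linear([*C,.12],.06); 
s=robot.get_state();print(s['time'],s['force'],s['moment'],s['opening'])
robot.move_linear([*C,.28],.2)
s=robot.get_state();print(s['time'],s['force'],s['moment'],s['opening'])
save(robot.grab_frame("wrist"),"g1.png");save(robot.grab_frame("side"),"g1s.png",(200,200,400,350),4)
E
```

```text
0.07505250968855247
hit False
10.0833 [ 0.0835 -0.4355 -0.2383] [ 0.5101 -0.3094  0.0865]
0.039587744705190796 [-2.5457  0.363   2.4612] [ 0.5096 -0.3093  0.086 ]
11.4333 [-0.1224 -0.1431 -4.0701] [-0.0632  0.0805 -0.0043] 0.03998994955023451
12.3833 [ 0.798   0.0998 -4.0053] [-0.0123  0.0851  0.0074] 0.04031063706117188
```

View pics/g1.png

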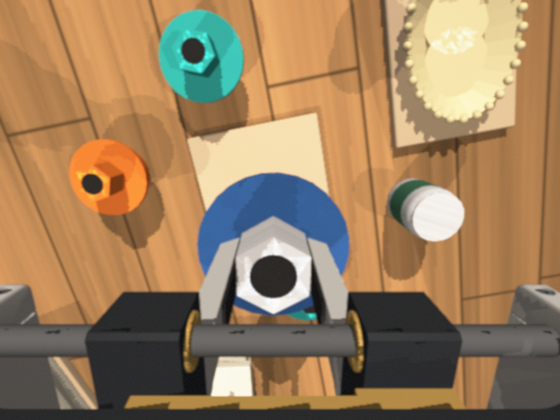

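View pics/g1s.png

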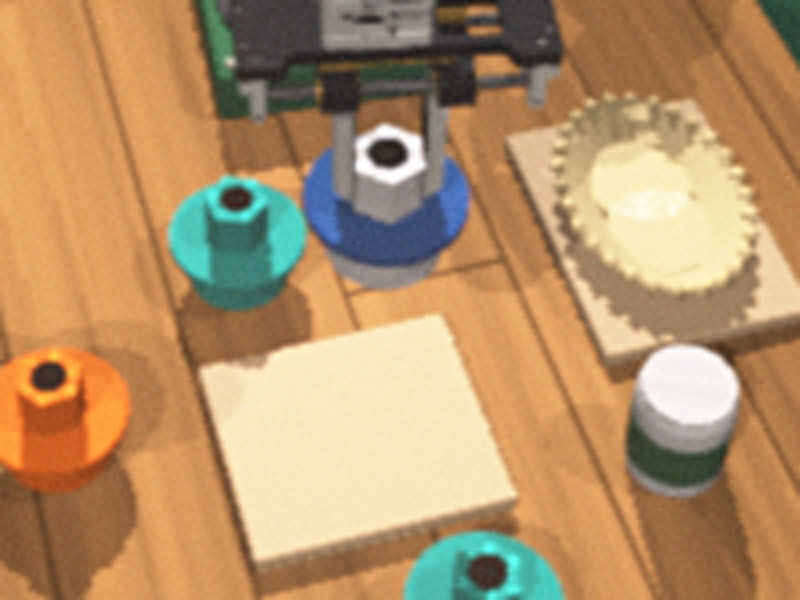

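```bash
python3 - <<'E'
from h import *
im=cv2.imread("pics/g1.png")[:,:,::-1]; save(im,"g1c.png",(190,160,360,320),4.5)
E
```

```text
(no output)
```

View pics/g1c.png

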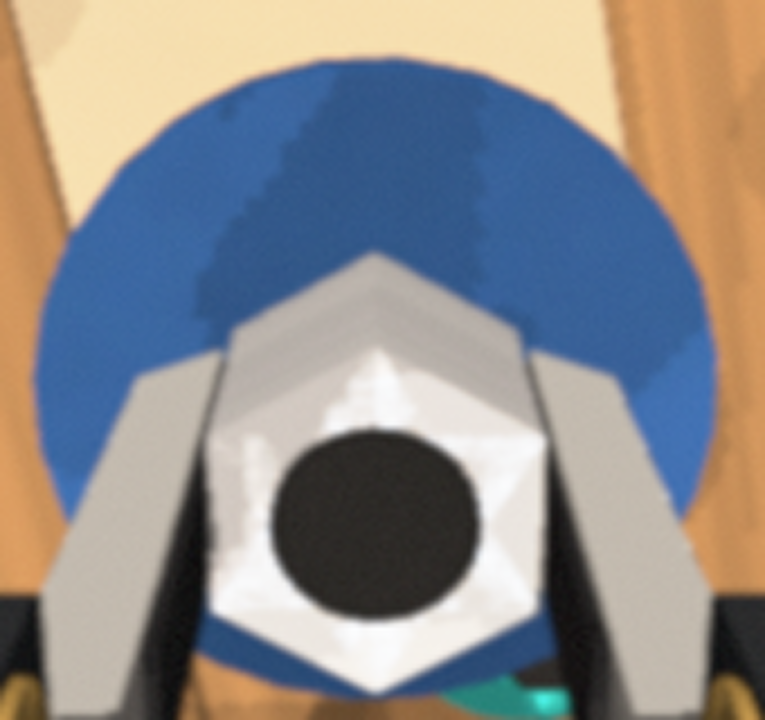

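```bash
python3 - <<'E'
from h import *
from rig import robot
np.set_printoptions(precision=4,suppress=True)
s=robot.get_state();c=robot.camera_info("wrist");T=s['tool_rot'];p=s['ee_pos']
g=lambda x,y,z:T.T@(atz(c,(190+(x+.5)/4.5-.5,160+(y+.5)/4.5-.5),p[2]+z)-p)
print(p,g(376,524,.012),np.mean([g(*q,.012) for q in [(375,345),(545,437),(540,607),(376,692),(210,608),(208,440)]],0))
# flange z=-.024 : rim top (385,57) ,L(35,380) R(717,380)
print(g(385,57,-.024),g(378,692,-.024),g(35,380,-.024),g(717,380,-.024))
np.set_printoptions(suppress=True)
for d in (-41,-11,19,49): print(robot.ik([.5755,.0838,.14],down(np.radians(d))))
E
```

```text
[ 0.5094 -0.309   0.2787] [ 0.0002  0.0013 -0.012 ] [ 0.0001  0.0012 -0.012 ]
[0.0508 0.0025 0.024 ] [-0.0481  0.0016  0.024 ] [ 0.0038 -0.048   0.0241] [0.0039 0.0506 0.0239]
[-0.773   0.5447  0.7666  1.8209 -0.4541  0.9603 -0.5267]
[-0.7569  0.5366  0.7427  1.8204 -0.4372  0.9555 -0.0174]
[-0.6988  0.5114  0.6587  1.8187 -0.3798  0.9408  0.4575]
[-0.6345  0.4893  0.569   1.8166 -0.3217  0.9287  0.9316]
```

```bash
python3 - <<'E'
from h import *
from rig import robot
np.set_printoptions(precision=4,suppress=True)
T=down(np.radians(-11.4)); C=np.array([.5755,.0838])
robot.move_linear([*C,.28],.25,frame=T)
robot.move_linear([*C,.175],.1)
robot.pause(.1)
s=robot.get_state();print(s['time'],s['force'],s['moment'],s['ee_pos'])
h=robot.move_linear([*C,.155],.03,threshold=5)
s=robot.get_state();print(h,s['time'],s['force'],s['moment'],s['ee_pos'])
save(robot.grab_frame("side"),"d1s.png",(215,110,335,200),6)
save(robot.grab_frame("scene"),"d1.png",(240,160,360,250),6)
E
```

```text
15.525 [-0.3894  0.1319 -3.9503] [-0.0342  0.0495  0.0348] [0.5758 0.0839 0.1756]
False 16.3417 [ 0.7055  0.2816 -3.8308] [-0.0419  0.1034  0.0454] [0.5756 0.0837 0.1551]
```

View pics/d1s.png

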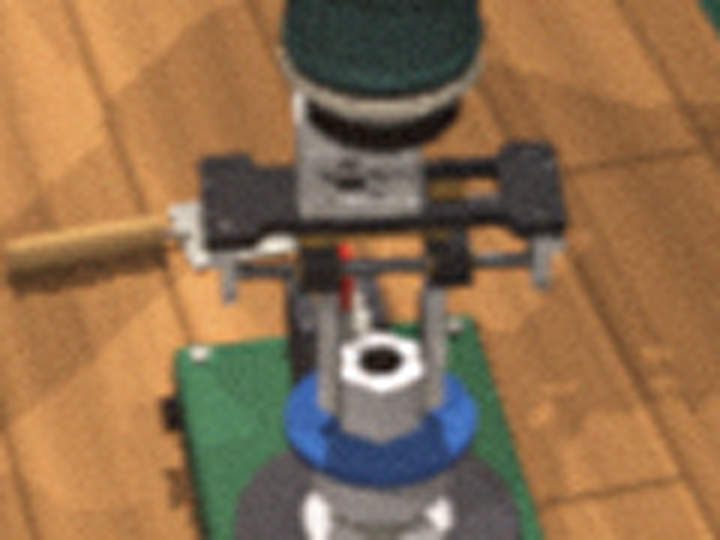

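View pics/d1.png

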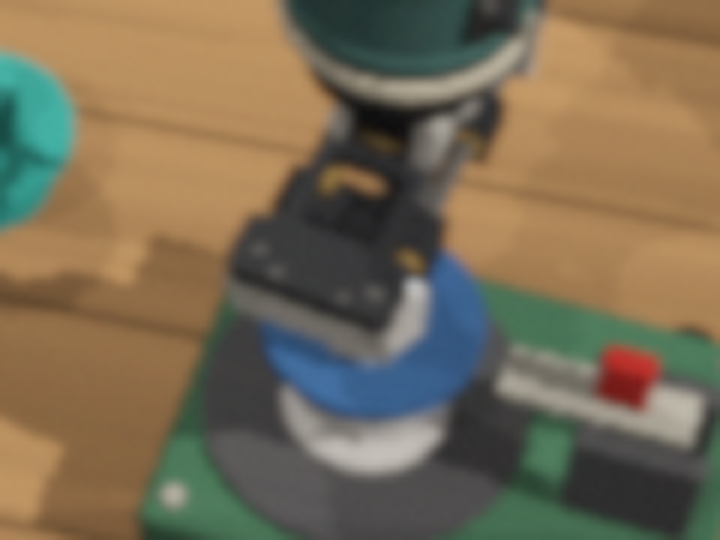

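The chuck is over the nose with no contact force. I'll ease it down.

```bash
python3 - <<'E'
from h import *
from rig import robot
np.set_printoptions(precision=4,suppress=True)
C=np.array([.5755,.0838])
h=robot.move_linear([*C,.131],.025,threshold=5)
s=robot.get_state();print(h,s['time'],s['force'],s['moment'],s['ee_pos'],s['opening'])
E
```

```text
True 16.9167 [-1.1091  0.2612  5.8971] [0.0812 0.2779 0.0312] [0.5756 0.0839 0.1477] 0.03988275077396797
```

It is resting on the tooth tops (TCP z 0.1477, where 0.148 is expected), so this is not the matching 30° candidate. I'll lift slightly and try the others.

```bash
cat > try.py <<'E'
import sys
from h import *
from rig import robot
np.set_printoptions(precision=4,suppress=True)
C=np.array([.5755,.0838])
for d in map(float,sys.argv[1:]):
    robot.move_linear([*C,.1500],.03)
    robot.move_linear([*C,.1502],.03,frame=down(np.radians(d))) if False else robot.move_ptp([*C,.1500],down(np.radians(d)))
    h=robot.move_linear([*C,.1435],.025,threshold=4)
    s=robot.get_state();print(d,h,s['time'],s['force'],s['moment'],s['ee_pos'],flush=True)
    if s['ee_pos'][2]<.1455: break
E
python3 try.py 18.6 -41.4
```

```text
18.6 True 17.9083 [1.0312 0.0814 1.2237] [ 0.203  -0.3279 -0.033 ] [0.5752 0.0838 0.1478]
-41.4 True 19.3 [-0.1457 -0.02    6.491 ] [0.0467 0.3314 0.0128] [0.5759 0.0837 0.1475]
```

None of the three dropped, so the angle is slightly out somewhere. I'll rock it under a light, constant press and watch for the force to fall.

```bash
cat > rock.py <<'E'
import sys
from h import *
from rig import robot
np.set_printoptions(precision=3,suppress=True)
C=np.array([.5755,.0838])
d0,d1,n=float(sys.argv[1]),float(sys.argv[2]),int(sys.argv[3]); z=float(sys.argv[4])
for d in np.linspace(d0,d1,n):
    robot.move_linear([*C,z],.03,frame=down(np.radians(d)))
    s=robot.get_state();print(round(d,1),round(s['time'],2),s['force'],s['moment'],s['ee_pos'],flush=True)
    if s['force'][2]<-2.0: print("dropped?");break
E
python3 rock.py -41.4 -46.4 6 .1472
```

```text
-41.4 19.55 [-0.696 -0.199  6.147] [0.028 0.346 0.061] [0.576 0.084 0.148]
-42.4 19.8 [-1.92  -0.44   6.823] [-0.189  0.404  0.129] [0.576 0.084 0.148]
-43.4 20.05 [-1.504 -0.961  6.349] [-0.166  0.476  0.043] [0.576 0.084 0.148]
-44.4 20.3 [-1.474 -1.22   6.667] [-0.248  0.527  0.053] [0.576 0.084 0.148]
-45.4 20.55 [-2.151  0.135  7.113] [-0.335  0.46   0.108] [0.576 0.084 0.148]
-46.4 20.8 [-0.911 -1.133  7.684] [-0.368  0.472  0.053] [0.576 0.083 0.148]
```

```bash
python3 rock.py -40.0 -36.0 5 .1472
```

```text
-40.0 21.06 [-0.422  0.078  6.042] [-0.012  0.205  0.187] [0.576 0.084 0.148]
-39.0 21.31 [0.078 0.413 7.335] [-0.018  0.227 -0.099] [0.576 0.084 0.148]
-38.0 21.56 [-0.061  0.557  5.993] [ 0.055  0.043 -0.015] [0.576 0.084 0.148]
-37.0 21.81 [-0.41   0.921  6.168] [ 0.121  0.022 -0.07 ] [0.576 0.084 0.147]
-36.0 22.06 [0.167 1.406 4.489] [ 0.127  0.021 -0.093] [0.576 0.084 0.147]
```

```bash
python3 rock.py -16.5 -6.5 9 .1472
```

```text
-16.5 22.55 [-0.572  0.476  5.99 ] [-0.115  0.261  0.147] [0.576 0.084 0.147]
-15.2 22.8 [-1.944 -0.207  6.913] [-0.057  0.47  -0.11 ] [0.576 0.084 0.147]
-14.0 23.05 [-0.333  0.289  7.356] [-0.001  0.479 -0.067] [0.576 0.084 0.147]
-12.8 23.3 [-0.762  0.395  8.639] [ 0.002  0.45  -0.076] [0.576 0.084 0.148]
-11.5 23.55 [-1.018 -0.304  7.684] [ 0.015  0.504 -0.069] [0.576 0.084 0.148]
-10.2 23.8 [-1.241  0.884  8.047] [ 0.063  0.428 -0.044] [0.576 0.084 0.148]
-9.0 24.05 [-2.006 -0.198  8.198] [ 0.075  0.483 -0.029] [0.576 0.084 0.148]
-7.8 24.3 [-0.501  1.163  8.12 ] [ 0.244  0.423 -0.073] [0.576 0.084 0.148]
-6.5 24.55 [-1.567  1.143  6.878] [ 0.283  0.378 -0.032] [0.576 0.084 0.148]
```

```bash
python3 rock.py 13.5 24.5 10 .1472
```

```text
13.5 25.05 [-4.659  2.559  9.514] [0.753 0.925 0.23 ] [0.576 0.084 0.148]
14.7 25.3 [-4.331  3.407 10.498] [ 0.746  1.016 -0.052] [0.576 0.084 0.148]
15.9 25.55 [-3.737  3.691 10.483] [ 0.764  1.106 -0.064] [0.576 0.084 0.148]
17.2 25.8 [-4.978  3.994 11.777] [ 0.734  1.07  -0.09 ] [0.576 0.084 0.148]
18.4 26.05 [-4.049  3.715 11.081] [ 0.833  1.14  -0.042] [0.575 0.084 0.148]
19.6 26.3 [-4.694  3.841 11.699] [ 0.79   1.223 -0.046] [0.575 0.084 0.148]
20.8 26.55 [-5.516  3.752 11.581] [ 0.829  1.231 -0.097] [0.575 0.084 0.148]
22.1 26.8 [-4.854  3.634 11.761] [ 0.807  1.245 -0.117] [0.575 0.084 0.148]
23.3 27.05 [-4.686  2.968 11.46 ] [ 0.768  1.247 -0.069] [0.575 0.084 0.148]
24.5 27.3 [-4.221  3.397 11.652] [ 0.741  1.291 -0.09 ] [0.575 0.084 0.148]
```

I had the mesh condition wrong. The chuck's teeth go *between* the spindle's, so the match lies 45° away from where I was looking. The candidates are 33.6, 3.6 and -26.4.

```bash
python3 try.py 33.6 3.6 -26.4; python3 -c "
from rig import robot
s=robot.get_state();print(s['force'],s['moment'],s['ee_pos'],s['opening'])"
```

```text
33.6 True 28.025 [ 1.1134  0.3648 -0.3801] [ 0.2353 -0.4486 -0.0952] [0.5752 0.0836 0.1477]
3.6 True 29.0333 [-0.3523 -0.062   4.201 ] [ 0.0931 -0.0288  0.0184] [0.5756 0.084  0.1474]
-26.4 False 30.2333 [-0.9295  0.1001 -3.9171] [-0.      0.3508 -0.0347] [0.5753 0.0837 0.1433]
[-0.929504    0.10005373 -3.91708596] [-2.42309170e-05  3.50757017e-01 -3.47338653e-02] [0.57532774 0.0837089  0.14325297] 0.03956755181236689
```

It meshed at -26.4° and is sliding freely, with Fz equal to the weight alone. Now I'll ease it home.

```bash
python3 - <<'E'
from h import *
from rig import robot
np.set_printoptions(precision=4,suppress=True)
C=np.array([.5755,.0838])
h=robot.move_linear([*C,.1280],.03,threshold=6)
robot.pause(.1)
s=robot.get_state();print(h,s['time'],s['force'],s['moment'],s['ee_pos'],s['opening'])
save(robot.grab_frame("side"),"e1s.png",(215,130,335,220),6)
E
```

```text
True 30.8083 [1.2535 0.7088 2.6585] [-0.0081 -0.4679  0.0024] [0.5752 0.084  0.1292] 0.0396783862572533
```

View pics/e1s.png

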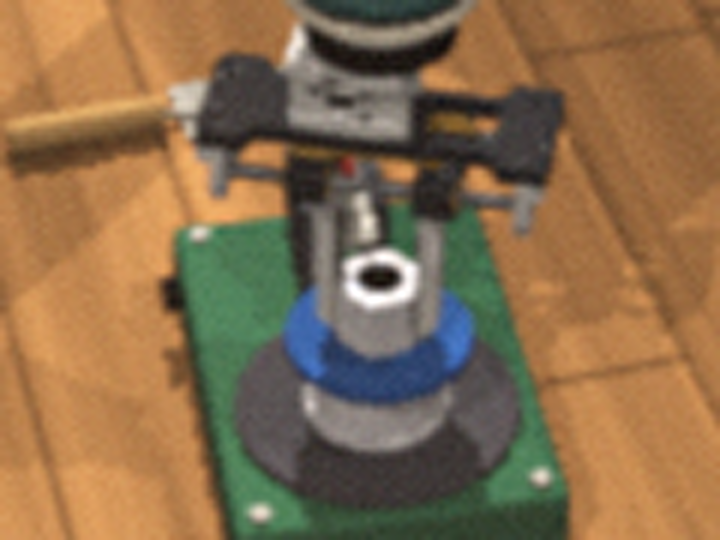

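The chuck is home: contact at TCP z 0.129 and the sleeve is down on the shoulder. Now I'll release it, check, then go to the tab.

```bash
python3 - <<'E'
from h import *
from rig import robot
np.set_printoptions(precision=4,suppress=True)
robot.gripper_to(.07)
s=robot.get_state();p=s['ee_pos'];print(s['time'],s['force'],s['opening'])
robot.move_linear([p[0],p[1],.215],.12)
T=down(np.radians(-5.4)); t=np.array([.586,.1963])
robot.move_ptp([t[0]-T[0,0]*.04,t[1]-T[1,0]*.04,.20],T)
robot.pause(.1)
c=robot.camera_info("wrist");im=robot.grab_frame("wrist");print(robot.get_state()['time'],proj(c,[*t,.152]),proj(c,[.5755,.0838,.142]))
save(im,"t1.png"); save(robot.grab_frame("side"),"t1s.png",(200,110,360,230),5); np.save("t1.npy",np.r_[c['rvec'],c['tvec']])
E
```

```text
31.5167 [ 0.8931 -0.0047 -0.2913] 0.07001841448233966
32.9333 [271.0468 180.7656] [271.7997 313.6926]
```

View pics/t1.png

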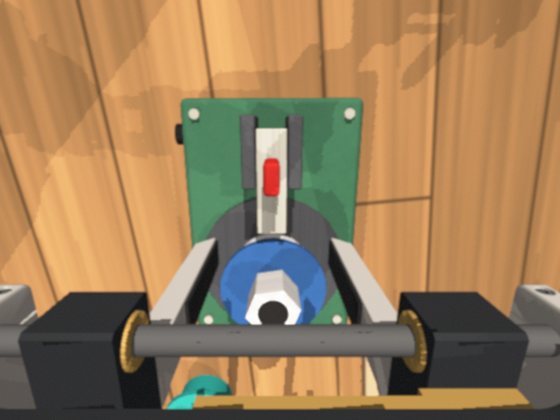

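View pics/t1s.png

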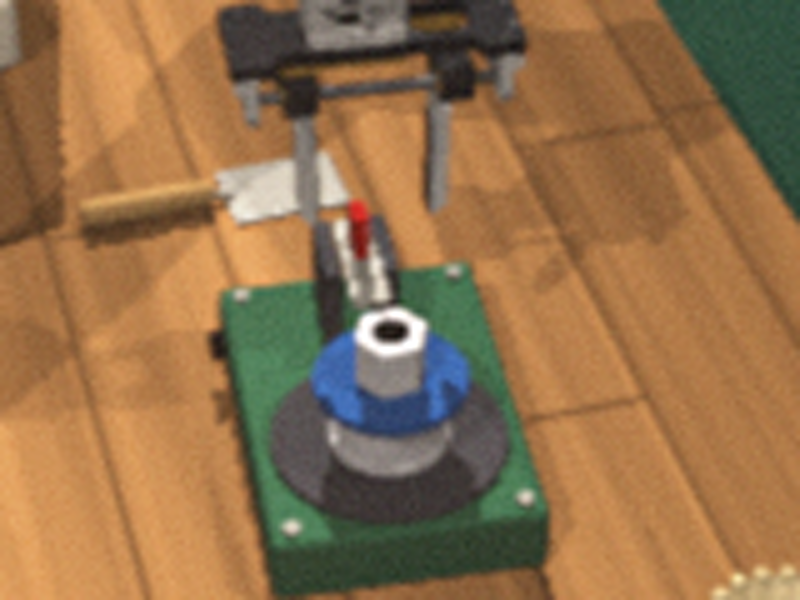

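The chuck sits square on the spindle. In the wrist view the tab is at (272,177) against a predicted (271,181), with the tongue tip just clear of the flange. Pinching the tab next.

```bash
python3 - <<'E'
from h import *
from rig import robot
np.set_printoptions(precision=4,suppress=True)
T=down(np.radians(-5.4)); t=np.array([.586,.1963])
robot.move_linear([*t,.20],.15)
robot.gripper_to(.05)
h=robot.move_linear([*t,.143],.08,threshold=5)
s=robot.get_state();print(h,s['time'],s['force'],s['ee_pos'])
robot.gripper_to(.006)
s=robot.get_state();print(s['time'],s['force'],s['opening'])
robot.pause(.1)
d=-np.array([.0941,.9956])
if 0.008<s['opening']<.016:
    q=t+d*.040
    h=robot.move_linear([*q,.143],.03,threshold=9)
    s=robot.get_state();print(h,s['time'],s['force'],s['ee_pos'],(s['ee_pos'][:2]-t)@d,s['opening'])
E
```

```text
False 34.7833 [-0.3382 -0.0753 -0.1055] [0.5863 0.1963 0.1434]
35.4583 [-11.2869  -0.3818   8.2212] 0.011969192302183487
True 36.45 [-0.7318  1.5683  4.898 ] [0.5823 0.1711 0.143 ] 0.025412750896659893 0.011601922148281759
```

```bash
python3 - <<'E'
from h import *
from rig import robot
np.set_printoptions(precision=4,suppress=True)
t=np.array([.586,.1963]);d=-np.array([.0941,.9956])
for i in range(2):
    q=t+d*.036
    h=robot.move_linear([*q,.143],.03,threshold=8)
    s=robot.get_state();print(h,s['time'],s['force'],s['ee_pos'],(s['ee_pos'][:2]-t)@d,s['opening'])
    if not h or s['force'][1]>6: break
save(robot.grab_frame("scene"),"b1.png",(240,160,400,280),5);save(robot.grab_frame("wrist"),"b1w.png")
E
```

```text
True 36.6583 [0.1299 0.6636 4.1902] [0.5823 0.1711 0.143 ] 0.02543813689279352 0.011862021093197228
True 36.8667 [-1.0794  2.3289  5.6317] [0.5823 0.1711 0.143 ] 0.02542056330153214 0.011928904976626277
```

View pics/b1.png

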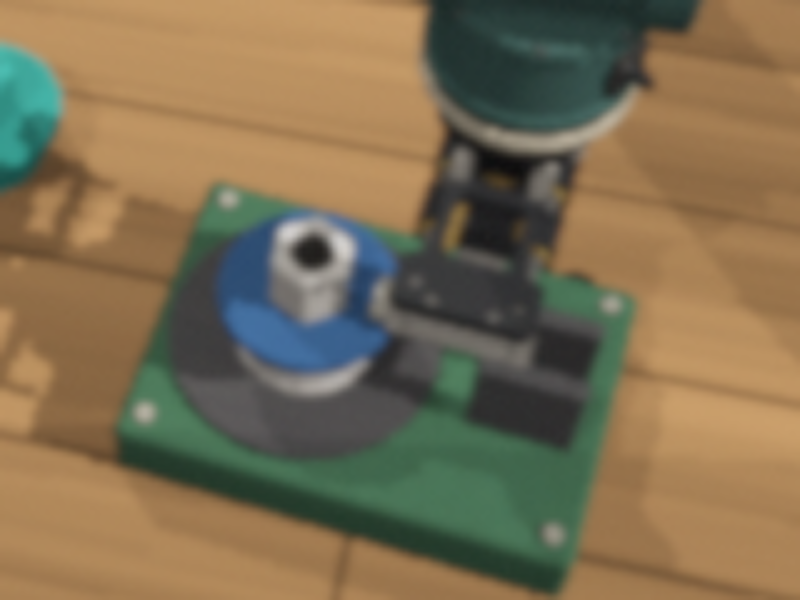

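View pics/b1w.png

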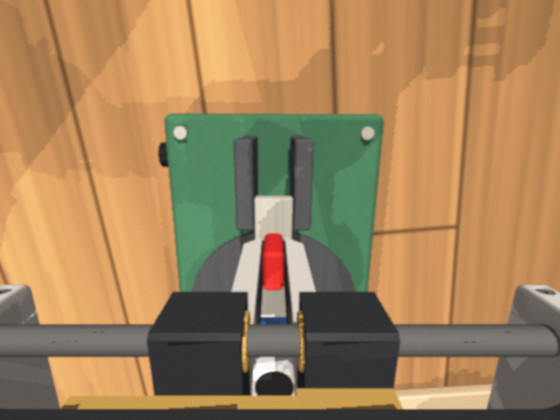

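The bolt stopped after 25.4 mm, with the tab 87.7 mm from the spindle axis; fully in should be 88 mm. I'll let go and measure the overlap from above.

```bash
python3 - <<'E'
from h import *
from rig import robot
np.set_printoptions(precision=4,suppress=True)
robot.gripper_to(.05)
p=robot.get_state()['ee_pos']
robot.move_linear([p[0],p[1],.20],.12)
T=robot.get_state()['tool_rot']
# camera above the tongue tip
tip=np.array([.5755,.0838])+.05*np.array([.0941,.9956])
robot.move_linear([*(tip-T[:2,0]*.07),.205],.2); robot.pause(.1)
c=robot.camera_info("wrist");im=robot.grab_frame("wrist");np.save("f1.npy",np.r_[c['rvec'],c['tvec']])
u=proj(c,[*tip,.118]).astype(int);x0,y0=u[0]-80,max(0,u[1]-60);print(robot.get_state()['time'],x0,y0)
save(im,"f1c.png",(x0,y0,x0+160,y0+120),5);save(im,"f1.png")
E
```

```text
39.1917 192 78
```

View pics/f1c.png

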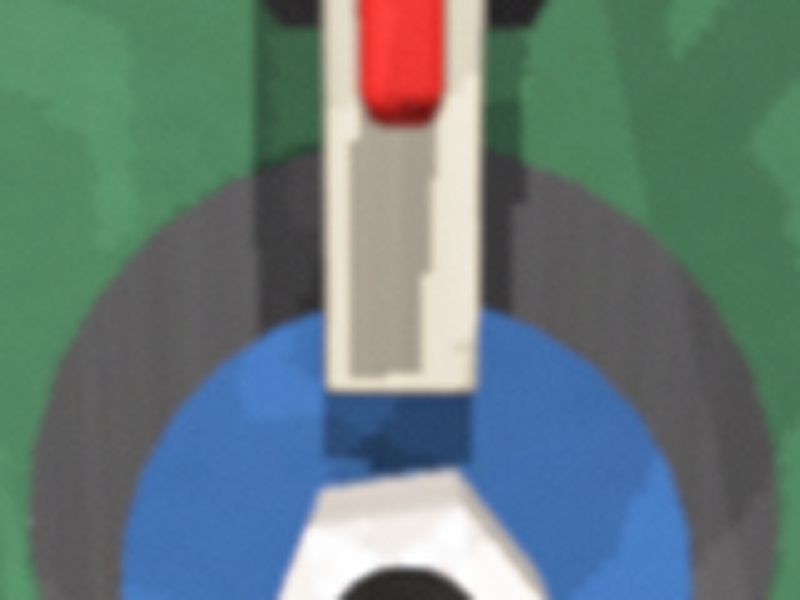

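View pics/f1.png

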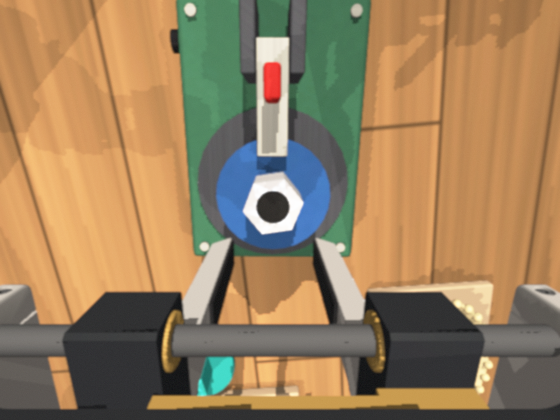

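```bash
python3 - <<'E'
from h import *
from rig import robot
np.set_printoptions(precision=4,suppress=True)
c=robot.camera_info("wrist")
f=lambda x,y,z:atz(c,(192+(x+.5)/5-.5,78+(y+.5)/5-.5),z)
L,R=f(122,560,.106),f(690,560,.106);print(np.linalg.norm(L-R),(L+R)/2)
tip=f(402,390,.118);e=np.array([.0941,.9956]);sp=np.array([.5755,.0838])
tab=f(403,103,.152)
print("tip radius",(tip[:2]-sp)@e,"tab near edge",(tab[:2]-sp)@e, "boss top hole",f(408,645,.142))
E
```

```text
0.0987045197701203 [0.5768 0.0894 0.106 ]
tip radius 0.036103822080658425 tab near edge 0.07707300481340781 boss top hole [0.5767 0.0838 0.142 ]
```

The tongue tip is 36.1 mm from the axis, matching the 36 mm expected fully in. The tab centre is at about 89 mm and the boss is within 1.2 mm of the spindle axis. Handing in.

```bash
python3 - <<'E'
from rig import robot
s=robot.get_state();print(s['time'],s['force'],s['opening'])
robot.sign_off()
E
```

```text
39.1917 [ 0.06503505 -0.40121485  0.03149506] 0.04986143083217093
the job is handed in; nothing more can be done
```

The chuck is meshed and home on the spindle, and the red-tabbed bolt is slid in over its blue flange. I handed the job in at 39.2 s with the gripper clear and nothing in contact. `sign_off` gives no verdict, so I don't know the judged result.

**Last checks**
- **Chuck:** it met the shoulder with the gripper about 1 mm lower than its grip height should give. I put that down to it settling slightly in the jaws. Seen from above after release, the boss is within about 1.2 mm of the spindle axis.
- **Forces:** the wrist readings I printed stayed under about 16 N of push on the chuck. I can't read the chuck-wheel contact force directly.
- **Bolt:** the tongue tip is 36.1 mm from the spindle axis, against 36 mm expected fully in.

**What disagreed**
- **Mesh angle:** I first aligned the teeth tooth-to-tooth instead of tooth-to-gap. The chuck therefore rested on the tooth tops through several light presses and rocking sweeps, with side forces of about 6 N at most. It then dropped in freely at the corrected angle.
- **Bolt start position:** the tab measured about 113 mm from the axis at the start, not the stated 120 mm. It moved only 25.4 mm before stopping. The end position matches the stop, so I take it that the bolt began about 7 mm in.

I kept away from the dish, tin and scraper, but I did not measure their positions again at the end.

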